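Shift the pulp beater into the green gear

TASK

Put the pulp beater into the gear marked with the green disc: push its black-knobbed shift lever out of the park slot, across the channel and fully home into the slot beside the green disc. Only push it, with the fingertips or the outside of the fingers: never take the lever between the fingers. Leave the bottle, the wooden frame and the jar alone, and finish clear of everything.

Things in the scene. Friction and masses are not known exactly. Their poses are not given: they have to be found in the camera images.
- beater: bench pulp beater, fixed to the table, turned up to 0.35 rad either way. Origin on the table under the middle of the gate; x points away from the robot ('far'), y left, z up. Grey gearbox 240 mm (x) by 230 mm (y), top at z = 120 mm. To its right on the same base plate an empty round metal vat, 240 mm across, 158 mm tall, centre at y = -275 mm
- gate (a point): middle of the gate, on the upper face of the aluminium gate plate; axes as the beater's. Slots 15 mm wide: a cross channel along y at x = 0 joins two rails along x at y = +-32 mm, each with a far (x > 0) and a near (x < 0) gear slot ending at x = +-35.5 mm. All channel and slot ends are firm stops, safe to push against with 10 N
- park (a point): near end of the park slot, on the plate's upper face, 35.5 mm to the near side (-x) of the gate's middle. The park slot runs in the middle (y = 0) from the cross channel to the near side only. The lever starts in it, and must leave it by being pushed away from the robot (+x) until it stops in the cross channel
- knob (a point): centre of the lever's black cylindrical knob, 34 mm across, 40 mm tall, on a 10 mm steel shaft; z runs up the lever. Pivot 200 mm below, 8 mm above the table under the gate. From the gate's middle the knob is at x = 0 (+-6 mm) in the channel, y = +-58 mm (+-6) in a rail, x = +-52 mm home in a gear; 60 to 70 mm gap below it. Needs about 2 N to push, stays where left, no spring
- shift_fore (a joint): lean of the lever along the beater's x, rad: 0 in the cross channel (within 0.03), about +0.27 home in a far slot, about -0.27 home in a near slot or deep in park; starts between -0.25 and -0.16
- shift_side (a joint): lean of the lever along the beater's y, rad: 0 upright (park), about +0.30 in the left rail, about -0.30 in the right rail
- green_marker: green disc, 26 mm across, 3 mm thick, fixed flat on the gate plate beyond the end of one of the four gear slots; origin at the centre of its underside. In the beater's frame at x = +-88, y = +-58, z = 120 mm: x > 0 means the far slot, y > 0 the left rail. Which disc is at which slot changes from run to run. This one marks the gear wanted.
- yellow_marker: yellow disc, 26 mm across, 3 mm thick, fixed flat on the gate plate beyond the end of one of the four gear slots; origin at the centre of its underside. In the beater's frame at x = +-88, y = +-58, z = 120 mm: x > 0 means the far slot, y > 0 the left rail. Which disc is at which slot changes from run to run.
- blue_marker: blue disc, 26 mm across, 3 mm thick, fixed flat on the gate plate beyond the end of one of the four gear slots; origin at the centre of its underside. In the beater's frame at x = +-88, y = +-58, z = 120 mm: x > 0 means the far slot, y > 0 the left rail. Which disc is at which slot changes from run to run.
- red_marker: red disc, 26 mm across, 3 mm thick, fixed flat on the gate plate beyond the end of one of the four gear slots; origin at the centre of its underside. In the beater's frame at x = +-88, y = +-58, z = 120 mm: x > 0 means the far slot, y > 0 the left rail. Which disc is at which slot changes from run to run.
- bottle: clear plastic water bottle, 62 mm across and 190 mm tall, standing loose left of the beater; origin at the centre of its underside
- frame: small flat wooden frame, 160 by 120 mm, 18 mm tall, lying loose left of the beater; origin at the centre of its underside
- jar: amber jar with black lid, 54 mm across and 60 mm tall, standing loose beyond the beater; origin at the centre of its underside

How it is judged:
By the outcome, as a careful person would: the job done as asked, in the order asked, and still so for the second after the job is handed in, with the robot touching nothing.
It also fails if it takes over 48 s, if anything falls off the work surface, if the arm or the gripper's body presses on something with over 40 N, if the wrist force passes 120 N, or if a joint passes its speed limit or range.

ROBOT

A 6-joint arm with a two-finger parallel gripper is mounted at the origin on the work surface. World frame = base frame: x ahead of the robot, y to its left, z up, the work surface at z = 0. Lengths are in m, angles in degrees, forces in N, time in s.
With the tool pointing down it reaches from about 0.4 to 0.825 m from the base axis. Payload 7 kg.
Tool frame: the origin (TCP) lies at the very end of the fingers, on their centre line; the grasp point (between the pads) lies 19 mm behind it; z points along the fingers, y is the direction in which the jaws open and shut (so a half turn about z gives the same grasp; the last joint's range is limited). The gripper opens to 88 mm and grips with 3 to 60 N. Pads are 19 mm wide; open, the fingers measure 130 mm over their backs; the gripper's body (78 mm by 193 mm) begins 47 mm behind the grasp point.
Start: joints at [83.199, 20.546, 0.682, 0, -70.136, -16.507], TCP at [0.267, 0.62, 0.227] pointing down, gripper open.
Joint ranges: [-176.03, 176.03], [-82.01, 121.73], [-58.28, 71.71], [-173.87, 95.51], [-174.79, -0.11], [-173.66, 173.66]. Speed limits (degrees/s): [136.94, 136.94, 172.46, 180, 180, 180].

INTERFACE

Orientations are given as [roll, pitch, yaw] about the fixed x, y, z axes, in that order (R = Rz(yaw) Ry(pitch) Rx(roll)).
In Python, from plant import ctrl, snapshot, workorder gives the robot as it stands. The module is installed in compiled form; this text tells all that it offers.
- The arm moves only by the shell command python3 -m creep 'ROWS'. ROWS is JSON, a list of rows, each a list of 5 numbers: the shift along the tool's x, y, z scaled (see below), then the turn about the tool's z scaled (see below), then the finger opening in mm, from 0 to 87.6. A call has exactly 8 rows; each row is the pose to reach, as a shift and turn from the pose commanded when the call began, along the tool's axes at that moment, turning the shorter way round; what a row does not reach only later rows make up. The controller multiplies each number of a shift by 0.1 m and each number of a turn by 180 degrees. A row lasts 1/12 s, in which the tool goes at most 41.7 mm and 7.16 degrees, less where a joint would pass 70% of its speed; a pose out of reach is approached as far as the arm can. A call with a number of a shift or a turn outside -1 to 1 is refused whole. A call with a gripper value outside its range is refused whole. The fingers move at their own pace and stop on an object; the grip force is fixed at half the most. Time passes only in rows, so rows that repeat a pose let the fingers close, or fill a call up. It gives the time, the measured TCP pose, the force and the opening at its end, in the units of the state.
- ctrl.get_obs(): the state, without advancing time (a new reading comes with each control period).
- snapshot(name): name is "side" or "top"; returns a dict with "img" (400x640x3 uint8, blue, green, red), "camera_matrix" (3x3 intrinsics, pixels), "k1" (the pictures are not rectified: a ray, as slopes to the right and down, at radius r is drawn at 1 + k1 r^2 times it, then the intrinsics apply), "xyz" and "rotation" of the camera in the world. Camera axes: x right, y up, looking along -z (the intrinsics and any distortion apply to the point x, -y, -z); pixel columns grow to the right and rows downward; lengths in m; the calibration is good to about 2 mm. A picture is of the moment at which its call begins. There is no depth.
- workorder.close_job(): hands the job in, once; it reports no verdict.
The state is a dict: "clock": time; "joint_pos": joint angles; "qvel": joint speeds; "tau": joint torques, N m; "tool_pos": TCP position; "orientation": TCP orientation; "force": force on the tool from outside, world axes, zero at the start; "moment": the same for the moment, N m; "opening": finger opening in m.
Only numpy, scipy, OpenCV 4.12 (cv2) and the standard library are available. Lean on these libraries where they do the work, as an engineer would, in place of code of your own. Each camera call takes 0.05 s, during which the arm holds its last target.

## Working session

There is one attempt and no reset: what is moved stays moved. The work goes in short steps, Python scripts to look and compute and a shell command to move; the robot and the scene stay as the last step left them, time stands still between calls to the robot, and variables do not carry over. Pictures are saved under pics/ and viewed, and the job is handed in when it is done.

```bash
mkdir -p pics; ls; python3 - <<'E'
from plant import ctrl, snapshot
import cv2,json,pickle
print(ctrl.get_obs())
for n in("side","top"):
    s=snapshot(n); cv2.imwrite(f"pics/{n}0.png",s["img"]); pickle.dump(s,open(f"{n}0.pkl","wb"))
    print(n,s["camera_matrix"],s["k1"],s["xyz"],s["rotation"])
E
```

```text
pics
{'clock': 0.0, 'joint_pos': array([ 8.31993133e+01,  2.05890571e+01,  6.32391176e-01, -1.86804985e-02,
       -7.01383650e+01, -1.65076538e+01]), 'qvel': array([ 0.12417769, -0.00640861, -0.11829294,  0.07086528,  0.00735608,
       -0.00058205]), 'tau': array([ 4.29944259e-05, -5.82723427e+01,  2.93049020e+01,  6.99758381e+00,
        7.00752513e-03, -1.61427911e-04]), 'tool_pos': array([0.26691178, 0.61942495, 0.22564358]), 'orientation': array([ 1.79903896e+02, -1.01676740e-02, -2.33146933e+01]), 'force': array([ 1.40722325, -0.03630015,  0.17744679]), 'moment': array([-0.02329383,  0.01681192, -0.07829161]), 'opening': 0.08749938427879993}
side [[448.02468963   0.         317.94732756]
 [  0.         448.02468963 199.61646882]
 [  0.           0.           1.        ]] 0.01502605386610457 [ 0.32465882 -0.48684897  0.8172148 ] [ 43.35674932   0.52408855 -24.31902448]
top [[419.92436725   0.         312.35418726]
 [  0.         419.92436725 193.67407643]
 [  0.           0.           1.        ]] 0.007003450936306494 [0.48684836 0.10163856 0.91876399] [  9.28188318   1.85307608 -89.30062399]
```

View pics/side0.png

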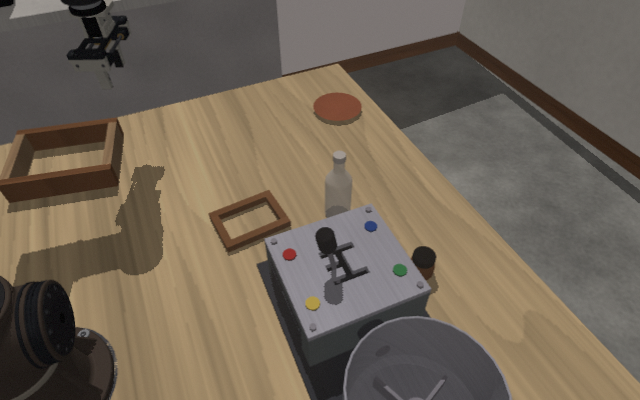

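View pics/top0.png

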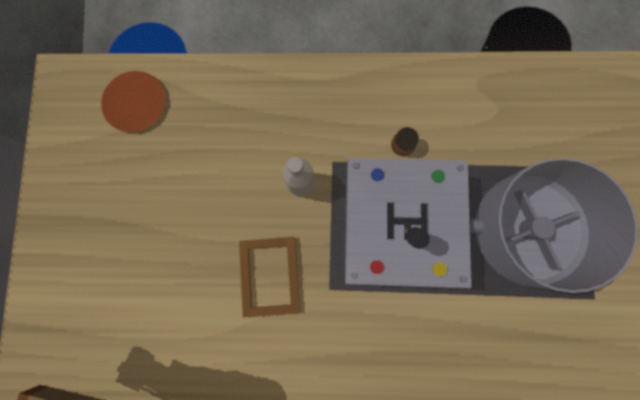

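The side view shows the knob at (326,238). In the top view the discs are blue (377,174), green (438,176), red (377,267) and yellow (440,269). Top-image up is +x and right is -y, so green is the far-right slot. Next I'll measure these positions.

```bash
cat > h.py <<'E'
import numpy as np,cv2,pickle
from scipy.spatial.transform import Rotation as R
def cam(s):
    return np.array(s["camera_matrix"]),float(s["k1"]),np.array(s["xyz"]),R.from_euler('xyz',s["rotation"],degrees=True).as_matrix()
def ray(s,u,v):
    K,k,t,Rm=cam(s)
    p=cv2.undistortPoints(np.array([[[u,v]]],float),K,np.array([k,0,0,0.]))[0,0]
    return t,Rm@np.array([p[0],-p[1],-1])
def atz(s,u,v,z):
    t,d=ray(s,u,v); return t+d*(z-t[2])/d[2]
def proj(s,P):
    K,k,t,Rm=cam(s); q=Rm.T@(np.array(P)-t); q=q*[1,-1,-1]
    return cv2.projectPoints(q.reshape(1,3),np.zeros(3),np.zeros(3),K,np.array([k,0,0,0.]))[0].ravel()
def discs(s):
    h=cv2.cvtColor(s["img"],cv2.COLOR_BGR2HSV); o={}
    for n,(a,b) in dict(green=(50,80),yellow=(18,32),blue=(105,130),red=(0,7)).items():
        m=cv2.inRange(h,(a,140,60),(b,255,255))
        c,l,st,ce=cv2.connectedComponentsWithStats(m)
        o[n]=[(ce[i].round(1),st[i,4]) for i in range(1,c) if 40<st[i,4]<400]
    return o
def tri(s1,p1,s2,p2):
    a,d=ray(s1,*p1); b,e=ray(s2,*p2)
    x=np.linalg.lstsq(np.c_[d,-e],b-a,rcond=None)[0]
    A=a+d*x[0];B=b+e*x[1]; return (A+B)/2,np.linalg.norm(A-B)
E
python3 - <<'E'
from h import *
for n in("side","top"):
    s=pickle.load(open(n+"0.pkl","rb"))
    for k,v in discs(s).items():
        print(n,k,[(list(c),a,atz(s,*c,.123).round(4)) for c,a in v])
    im=s["img"]; 
    c=(326,245) if n=="side" else (415,228)
    cr=im[c[1]-60:c[1]+60,c[0]-75:c[0]+75]; cv2.imwrite(f"pics/{n}0z.png",cv2.resize(cr,None,fx=5,fy=5,interpolation=cv2.INTER_CUBIC))
E
```

```text
side green []
side yellow [([np.float64(312.1), np.float64(303.2)], np.int32(135), array([ 0.477 , -0.1096,  0.123 ]))]
side blue [([np.float64(370.1), np.float64(225.8)], np.int32(81), array([0.6544, 0.0028, 0.123 ]))]
side red [([np.float64(288.9), np.float64(254.0)], np.int32(110), array([0.4795, 0.0061, 0.123 ]))]
top green []
top yellow [([np.float64(439.4), np.float64(268.9)], np.int32(128), array([ 0.4775, -0.1075,  0.123 ]))]
top blue [([np.float64(377.1), np.float64(174.4)], np.int32(78), array([0.6551, 0.0047, 0.123 ]))]
top red [([np.float64(376.5), np.float64(266.8)], np.int32(110), array([0.4798, 0.008 , 0.123 ]))]
```

View pics/side0z.png

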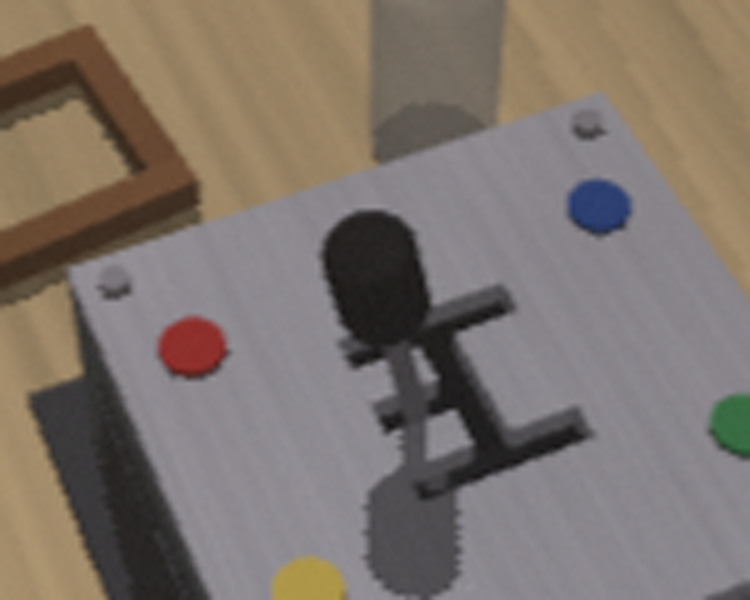

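View pics/top0z.png

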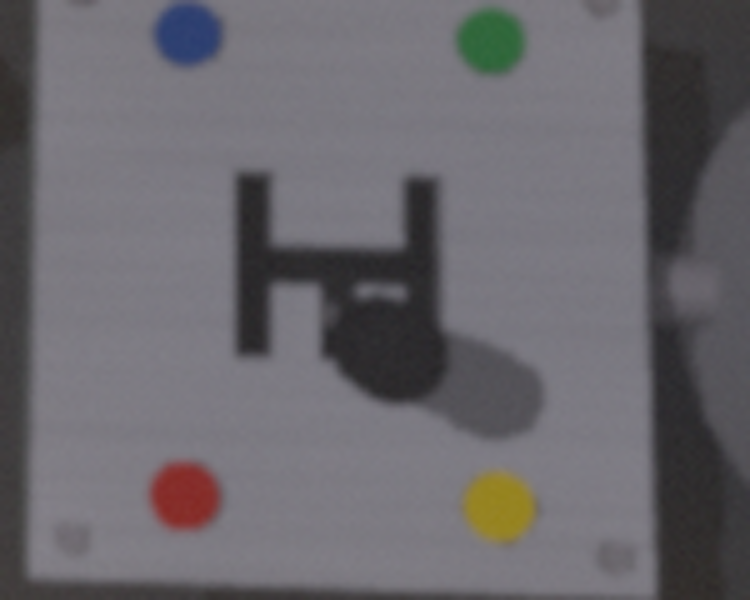

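```bash
python3 - <<'E'
from h import *
s=pickle.load(open("side0.pkl","rb"));t=pickle.load(open("top0.pkl","rb"))
P,e=tri(s,(325.8,240.6),t,(418,237)); print(P,e)
g=np.array([.566,-.0524]);a=np.radians(-1);u=P[:2]-g
print(u@[np.cos(a),np.sin(a)],u@[-np.sin(a),np.cos(a)])
def f(fo):
    return np.r_[g+.2*np.sin(fo)*np.array([np.cos(a),np.sin(a)]),.008+.2*np.cos(fo)]
for fo in(-.16,-.2,-.25):print(fo,f(fo),proj(s,f(fo)),proj(t,f(fo)))
E
python3 -m creep '[[0,0,-0.2,-0.03,0],[0,0,-0.4,-0.06,0],[0,0,-0.6,-0.09,0],[0,0,-0.8,-0.124,0],[0,0,-0.8,-0.124,0],[0,0,-0.8,-0.124,0],[0,0,-0.8,-0.124,0],[0,0,-0.8,-0.124,0]]'
```

```text
[ 0.53032056 -0.05223715  0.20481368] 0.00091038446620606
-0.03567684362068215 -0.000459867633972796
-0.16 [ 0.53414121 -0.0518439   0.20544546] [327.96283209 239.43277693] [417.70347126 234.95324022]
-0.2 [ 0.52627219 -0.05170655  0.20401332] [323.80577818 241.3912458 ] [417.5712855  239.70224934]
-0.25 [ 0.51652674 -0.05153644  0.20178248] [318.64386359 243.98707172] [417.3496268  245.59186833]
clock: 0.77
tool_pos: [0.2669, 0.6194, 0.3051]
orientation: [179.9, 0.0, -1.1]
force: [0.4, 0.4, -1.0]
opening: 0.0397
```

The knob triangulates to (0.530, -0.052, 0.205). That is 36 mm to the near side and on the centre line, as it should be. Next I travel high to the near side.

```bash
python3 -m creep '[[0.03,0.12,0,0,0],[0.07,0.24,0,0,0],[0.1,0.36,0,0,0],[0.15,0.5,0,0,0],[0.2,0.64,0,0,0],[0.25,0.78,0,0,0],[0.28,0.9,0,0,0],[0.31,1,0,0,0]]'
python3 -m creep '[[0.03,0.12,0,0,0],[0.07,0.24,0,0,0],[0.1,0.36,0,0,0],[0.15,0.5,0,0,0],[0.2,0.64,0,0,0],[0.25,0.78,0,0,0],[0.28,0.9,0,0,0],[0.31,1,0,0,0]]'
python3 -m creep '[[0.03,0.12,0,0,0],[0.07,0.24,0,0,0],[0.1,0.36,0,0,0],[0.15,0.5,0,0,0],[0.2,0.64,0,0,0],[0.25,0.78,0,0,0],[0.28,0.9,0,0,0],[0.31,1,0,0,0]]'
python3 -m creep '[[0.03,0.12,0,0,0],[0.07,0.24,0,0,0],[0.1,0.36,0,0,0],[0.15,0.5,0,0,0],[0.2,0.64,0,0,0],[0.25,0.78,0,0,0],[0.28,0.9,0,0,0],[0.31,1,0,0,0]]'
python3 -m creep '[[0.03,0.12,0,0,0],[0.07,0.24,0,0,0],[0.1,0.36,0,0,0],[0.15,0.5,0,0,0],[0.2,0.64,0,0,0],[0.25,0.78,0,0,0],[0.28,0.9,0,0,0],[0.31,1,0,0,0]]'
python3 -m creep '[[0.03,0.12,0,0,0],[0.07,0.24,0,0,0],[0.1,0.36,0,0,0],[0.15,0.5,0,0,0],[0.2,0.64,0,0,0],[0.25,0.78,0,0,0],[0.28,0.9,0,0,0],[0.31,1,0,0,0]]'
```

```text
clock: 1.43
tool_pos: [0.2969, 0.5176, 0.307]
orientation: [-180.0, -0.0, -1.0]
force: [0.9, -0.3, 0.5]
opening: -0.0
clock: 2.1
tool_pos: [0.326, 0.4173, 0.3067]
orientation: [-180.0, -0.0, -1.0]
force: [0.5, 0.8, 0.6]
opening: -0.0
clock: 2.77
tool_pos: [0.3553, 0.3168, 0.3067]
orientation: [-180.0, -0.0, -1.0]
force: [-0.1, -0.2, 0.2]
opening: 0.0004
clock: 3.43
tool_pos: [0.3843, 0.2165, 0.3066]
orientation: [-180.0, 0.0, -1.0]
force: [-0.6, 0.1, 0.3]
opening: 0.0007
clock: 4.1
tool_pos: [0.4136, 0.116, 0.3066]
orientation: [180.0, 0.0, -1.0]
force: [-1.0, 0.8, 0.2]
opening: 0.0007
clock: 4.77
tool_pos: [0.4428, 0.0156, 0.3065]
orientation: [180.0, 0.0, -1.0]
force: [0.4, 0.2, -0.9]
opening: 0.0006
```

```bash
python3 -m creep '[[0.1,0.2,0,0,0],[0.2,0.45,0,0,0],[0.25,0.65,0,0,0],[0.25,0.665,0.2,0,0],[0.25,0.665,0.45,0,0],[0.25,0.665,0.7,0,0],[0.25,0.665,0.95,0,0],[0.25,0.665,1,0,0]]'
python3 -m creep '[[0,0,0.1,0,0],[0,0,0.16,0,0],[0,0,0.16,0,0],[0.05,0,0.16,0,0],[0.05,0,0.16,0,0],[0.05,0,0.16,0,0],[0.05,0,0.16,0,0],[0.05,0,0.16,0,0]]'
python3 - <<'E'
from plant import ctrl, snapshot
import cv2,pickle,numpy as np
print(ctrl.get_obs()["tool_pos"])
s=snapshot("side");t=snapshot("top")
cv2.imwrite("pics/b.png",np.hstack([cv2.resize(s["img"][170:330,240:440],(400,320)),cv2.resize(t["img"][150:310,320:520],(400,320))]))
E
```

```text
clock: 5.43
tool_pos: [0.4641, -0.0509, 0.2028]
orientation: [180.0, 0.3, -1.0]
force: [-0.2, -0.2, 0.5]
opening: 0.0005
clock: 6.1
tool_pos: [0.4717, -0.0502, 0.1909]
orientation: [-180.0, -0.0, -1.0]
force: [0.7, -0.7, 0.1]
opening: 0.0004
[ 0.47171738 -0.05016359  0.19092061]
```

View pics/b.png

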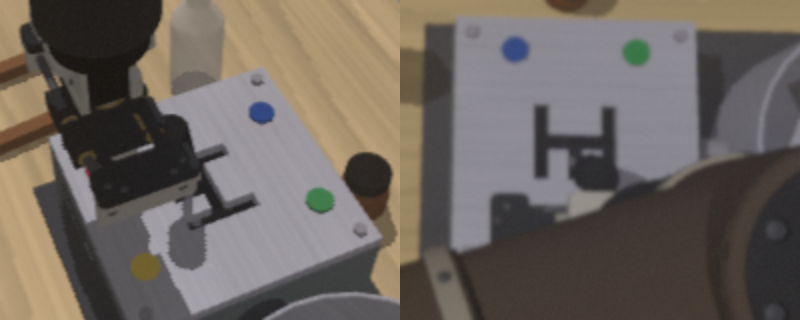

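The closed fingertips are just short of the knob on the centre line (left panel around (170,190)). Now I push +x.

```bash
python3 -m creep '[[0.08,0,0,0,0],[0.16,0,0,0,0],[0.24,0,0,0,0],[0.32,0,0,0,0],[0.4,0,0,0,0],[0.46,0,0,0,0],[0.5,0,0,0,0],[0.5,0,0,0,0]]'
python3 -m creep '[[0.03,0,0,0,0],[0.06,0,0,0,0],[0.08,0,0,0,0],[0.1,0,0,0,0],[0.1,0,0,0,0],[0.1,0,0,0,0],[0.1,0,0,0,0],[0.1,0,0,0,0]]'
```

```text
clock: 6.87
tool_pos: [0.5224, -0.0511, 0.1902]
orientation: [180.0, 0.0, -1.0]
force: [-0.7, -0.1, 0.1]
opening: 0.0002
clock: 7.53
tool_pos: [0.5317, -0.0512, 0.1906]
orientation: [-180.0, -0.0, -1.0]
force: [-0.0, 0.7, 0.1]
opening: 0.0004
```

```bash
python3 -m creep '[[0.01,0,0,0,0],[0.02,0,0,0,0],[0.03,0,0,0,0],[0.04,0,0,0,0],[0.05,0,0,0,0],[0.06,0,0,0,0],[0.07,0,0,0,0],[0.07,0,0,0,0]]'
python3 - <<'E'
from plant import ctrl, snapshot
import cv2,pickle,numpy as np
print(ctrl.get_obs()["tool_pos"],ctrl.get_obs()["force"])
s=snapshot("side");t=snapshot("top")
cv2.imwrite("pics/c.png",np.hstack([cv2.resize(s["img"][170:330,240:440],(400,320)),cv2.resize(t["img"][150:310,320:520],(400,320))]))
E
```

```text
clock: 8.2
tool_pos: [0.5388, -0.0514, 0.1905]
orientation: [180.0, -0.0, -1.0]
force: [-1.2, 0.4, 0.9]
opening: 0.0006
[ 0.53875843 -0.05138419  0.19051456] [-1.23303904  0.35910671  0.94966322]
```

View pics/c.png

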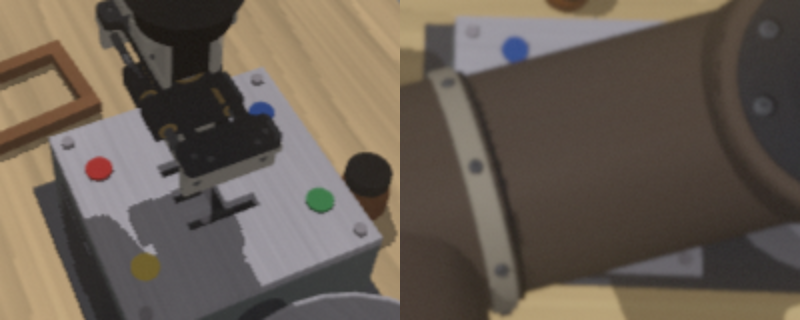

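Shaft is near the channel. I push on until it stops.

```bash
python3 -m creep '[[0.01,0,0,0,0],[0.02,0,0,0,0],[0.03,0,0,0,0],[0.04,0,0,0,0],[0.05,0,0,0,0],[0.05,0,0,0,0],[0.05,0,0,0,0],[0.05,0,0,0,0]]'
python3 -m creep '[[0.01,0,0,0,0],[0.02,0,0,0,0],[0.03,0,0,0,0],[0.04,0,0,0,0],[0.04,0,0,0,0],[0.04,0,0,0,0],[0.04,0,0,0,0],[0.04,0,0,0,0]]'
```

```text
clock: 8.97
tool_pos: [0.5437, -0.0515, 0.1906]
orientation: [-180.0, -0.0, -1.0]
force: [-1.0, -0.4, 0.7]
opening: 0.0004
clock: 9.63
tool_pos: [0.5456, -0.0517, 0.1905]
orientation: [180.0, 0.2, -1.0]
force: [-8.8, 2.2, 6.1]
opening: 0.0003
```

Stop found (8.8 N). Next I back off, go around to the left and push across (-y).

```bash
python3 -m creep '[[-0.15,0,0,0,0],[-0.3,0,0,0,0],[-0.3,-0.2,0,0,0],[-0.3,-0.4,0,0,0],[-0.3,-0.6,0,0,0],[-0.3,-0.75,0,0,0],[-0.3,-0.75,0,0,0],[-0.3,-0.75,0,0,0]]'
python3 -m creep '[[0.1,0,0,0,0],[0.25,0,0,0,0],[0.4,0,0,0,0],[0.48,0,0,0,0],[0.48,0,0,0,0],[0.48,0,0,0,0],[0.48,0,0,0,0],[0.48,0,0,0,0]]'
python3 - <<'E'
from plant import ctrl, snapshot
import cv2,pickle,numpy as np
print(ctrl.get_obs()["tool_pos"],ctrl.get_obs()["force"])
s=snapshot("side")
cv2.imwrite("pics/d.png",cv2.resize(s["img"][170:330,240:440],(800,640))[:600])
E
```

```text
clock: 10.3
tool_pos: [0.5192, 0.0246, 0.1906]
orientation: [-180.0, -0.0, -0.9]
force: [-0.6, -0.9, -0.4]
opening: 0.0008
clock: 10.97
tool_pos: [0.5663, 0.0229, 0.1906]
orientation: [-180.0, 0.0, -1.0]
force: [-0.3, 0.6, -0.2]
opening: 0.0001
[0.56630329 0.02290074 0.19059708] [-0.31284115  0.62093848 -0.18737841]
```

View pics/d.png

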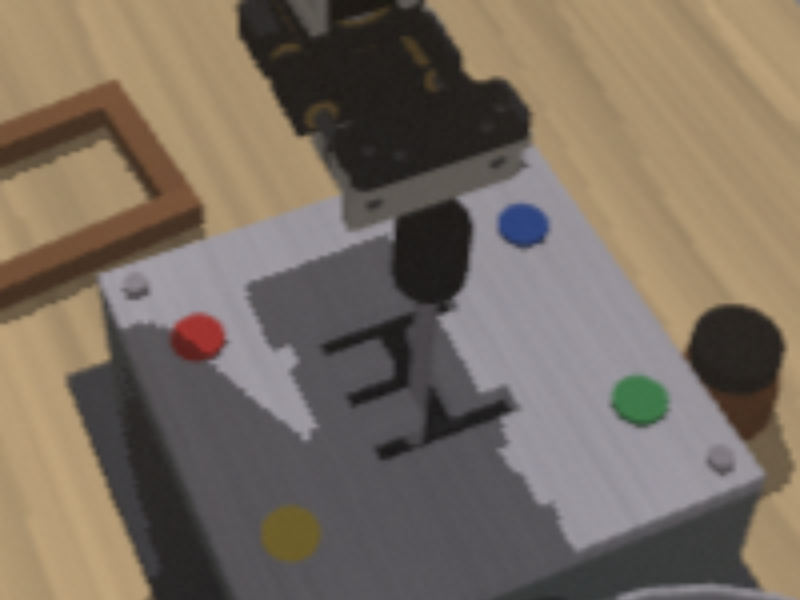

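The knob stands upright in the channel (around (430,250)) with the fingers left of it. Pushing across now.

```bash
python3 -m creep '[[0,0.12,0,0,0],[0,0.24,0,0,0],[0,0.36,0,0,0],[0,0.46,0,0,0],[0,0.55,0,0,0],[0,0.64,0,0,0],[0,0.7,0,0,0],[0,0.7,0,0,0]]'
python3 -m creep '[[0,0.03,0,0,0],[0,0.06,0,0,0],[0,0.09,0,0,0],[0,0.12,0,0,0],[0,0.15,0,0,0],[0,0.15,0,0,0],[0,0.15,0,0,0],[0,0.15,0,0,0]]'
python3 - <<'E'
from plant import ctrl, snapshot
import cv2,pickle,numpy as np
print(ctrl.get_obs()["tool_pos"],ctrl.get_obs()["force"])
s=snapshot("side")
cv2.imwrite("pics/e.png",cv2.resize(s["img"][170:330,240:440],(800,640))[:600])
E
```

```text
clock: 11.68
tool_pos: [0.5655, -0.0482, 0.1904]
orientation: [180.0, 0.0, -1.1]
force: [-0.1, 0.2, 0.3]
opening: 0.0003
clock: 12.35
tool_pos: [0.5654, -0.062, 0.1907]
orientation: [180.0, -0.0, -1.0]
force: [-0.2, 0.3, 0.0]
opening: 0.0005
[ 0.56538867 -0.06201764  0.1906609 ] [-0.17920981  0.34671392  0.01658713]
```

View pics/e.png

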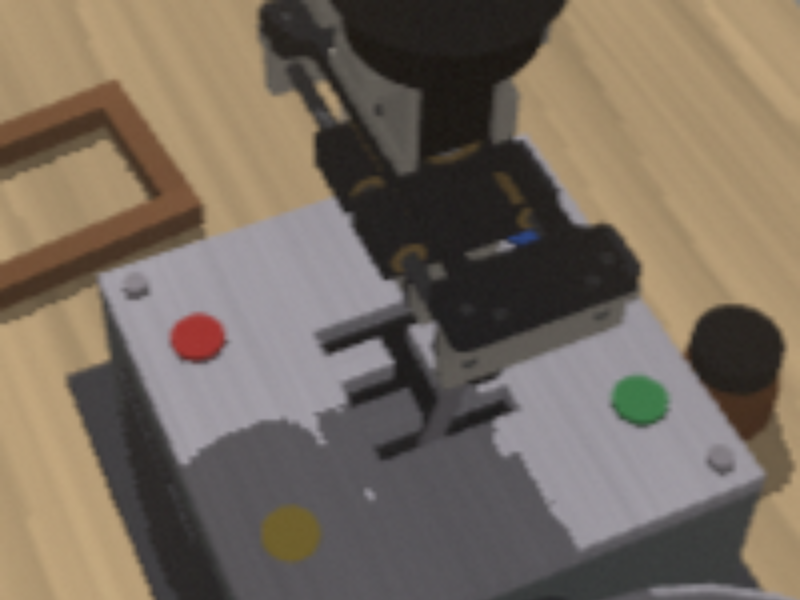

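```bash
python3 -m creep '[[0,0.02,0,0,0],[0,0.04,0,0,0],[0,0.06,0,0,0],[0,0.08,0,0,0],[0,0.1,0,0,0],[0,0.1,0,0,0],[0,0.1,0,0,0],[0,0.1,0,0,0]]'
python3 -m creep '[[0,0.01,0,0,0],[0,0.02,0,0,0],[0,0.03,0,0,0],[0,0.04,0,0,0],[0,0.04,0,0,0],[0,0.04,0,0,0],[0,0.04,0,0,0],[0,0.04,0,0,0]]'
```

```text
clock: 13.07
tool_pos: [0.5652, -0.072, 0.1906]
orientation: [180.0, -0.0, -1.0]
force: [-0.9, 0.8, -0.8]
opening: 0.0006
clock: 13.73
tool_pos: [0.5651, -0.0757, 0.1905]
orientation: [-180.0, 0.0, -1.0]
force: [0.3, 2.8, -2.2]
opening: 0.0004
```

```bash
python3 -m creep '[[0,0.01,0,0,0],[0,0.02,0,0,0],[0,0.03,0,0,0],[0,0.03,0,0,0],[0,0.03,0,0,0],[0,0.03,0,0,0],[0,0.03,0,0,0],[0,0.03,0,0,0]]'
```

```text
clock: 14.4
tool_pos: [0.5651, -0.0773, 0.1903]
orientation: [-179.9, -0.0, -1.0]
force: [-0.6, 9.7, -0.9]
opening: 0.0001
```

Rail stop found (9.7 N). Go around to the near side.

```bash
python3 -m creep '[[0,-0.25,0,0,0],[0,-0.5,0,0,0],[-0.3,-0.5,0,0,0],[-0.6,-0.5,0,0,0],[-0.65,-0.3,0,0,0],[-0.65,0,0,0,0],[-0.65,0.3,0,0,0],[-0.65,0.33,0,0,0]]'
python3 -m creep '[[0,0,0,0,0],[0,0,0,0,0],[0,0,0,0,0],[0,0,0,0,0],[0,0,0,0,0],[0,0,0,0,0],[0,0,0,0,0],[0,0,0,0,0]]'
python3 - <<'E'
from plant import ctrl, snapshot
import cv2,pickle,numpy as np
print(ctrl.get_obs()["tool_pos"],ctrl.get_obs()["force"])
s=snapshot("side")
cv2.imwrite("pics/f.png",cv2.resize(s["img"][170:330,240:440],(800,640))[:600])
E
```

```text
clock: 15.07
tool_pos: [0.4991, -0.114, 0.1911]
orientation: [179.9, -0.0, -1.0]
force: [-0.1, 0.2, -0.5]
opening: 0.0001
clock: 15.73
tool_pos: [0.4996, -0.1105, 0.1906]
orientation: [180.0, 0.0, -1.0]
force: [-0.0, -0.8, -0.5]
opening: 0.0006
[ 0.49956102 -0.11045386  0.19056754] [-0.02746221 -0.84687073 -0.49875086]
```

View pics/f.png

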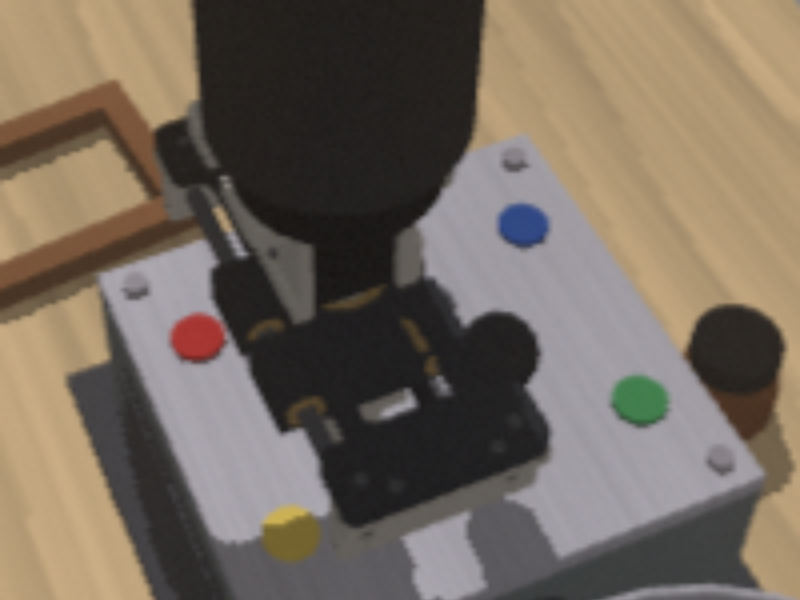

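The knob is ahead of the fingers in the right rail. I push it +x into the green slot.

```bash
python3 -m creep '[[0.12,0,0,0,0],[0.24,0,0,0,0],[0.36,0,0,0,0],[0.48,0,0,0,0],[0.58,0,0,0,0],[0.68,0,0,0,0],[0.75,0,0,0,0],[0.75,0,0,0,0]]'
python3 -m creep '[[0.02,0,0,0,0],[0.04,0,0,0,0],[0.06,0,0,0,0],[0.08,0,0,0,0],[0.1,0,0,0,0],[0.1,0,0,0,0],[0.1,0,0,0,0],[0.1,0,0,0,0]]'
python3 -m creep '[[0.01,0,0,0,0],[0.02,0,0,0,0],[0.03,0,0,0,0],[0.04,0,0,0,0],[0.05,0,0,0,0],[0.05,0,0,0,0],[0.05,0,0,0,0],[0.05,0,0,0,0]]'
```

```text
clock: 16.45
tool_pos: [0.5759, -0.112, 0.1898]
orientation: [180.0, 0.0, -1.0]
force: [0.3, 0.2, -0.3]
opening: 0.0003
clock: 17.12
tool_pos: [0.585, -0.1122, 0.191]
orientation: [180.0, -0.1, -1.0]
force: [0.0, -0.2, -0.5]
opening: 0.0007
clock: 17.78
tool_pos: [0.5895, -0.1122, 0.1904]
orientation: [-180.0, 0.0, -1.0]
force: [-2.4, 0.2, -1.4]
opening: 0.0005
```

```bash
python3 -m creep '[[0.01,0,0,0,0],[0.02,0,0,0,0],[0.03,0,0,0,0],[0.04,0,0,0,0],[0.04,0,0,0,0],[0.04,0,0,0,0],[0.04,0,0,0,0],[0.04,0,0,0,0]]'
```

```text
clock: 18.45
tool_pos: [0.5912, -0.1124, 0.19]
orientation: [-180.0, 0.3, -1.0]
force: [-10.5, 1.3, 2.5]
opening: 0.0
```

Firm stop at 10.5 N, at the expected place. I back off, rise and look.

```bash
python3 -m creep '[[-0.2,0,0,0,0],[-0.5,0,0,0,0],[-0.8,0,0,0,0],[-1,0,0,0,0],[-1,0,-0.3,0,0],[-1,0,-0.6,0,0],[-1,0,-0.9,0,0],[-1,0,-1,0,0]]'
python3 -m creep '[[0,-0.3,-0.1,0,0],[0,-0.6,-0.1,0,0],[0,-1,-0.1,0,0],[0,-1,-0.1,0,0],[0,-1,-0.1,0,0],[0,-1,-0.1,0,0],[0,-1,-0.1,0,0],[0,-1,-0.1,0,0]]'
python3 -m creep '[[-0.1,-0.3,0,0,0],[-0.3,-0.6,0,0,0],[-0.4,-1,0,0,0],[-0.4,-1,0,0,0],[-0.4,-1,0,0,0],[-0.4,-1,0,0,0],[-0.4,-1,0,0,0],[-0.4,-1,0,0,0]]'
python3 -m creep '[[0,-0.3,0,0,0],[0,-0.6,0,0,0],[0,-1,0,0,0],[0,-1,0,0,0],[0,-1,0,0,0],[0,-1,0,0,0],[0,-1,0,0,0],[0,-1,0,0,0]]'
python3 - <<'E'
from plant import ctrl, snapshot
from h import *
print(ctrl.get_obs()["tool_pos"],ctrl.get_obs()["force"])
s=snapshot("side");t=snapshot("top")
pickle.dump((s,t),open("end.pkl","wb"))
cv2.imwrite("pics/g.png",np.hstack([cv2.resize(s["img"][170:330,280:480],(400,320)),cv2.resize(t["img"][110:270,320:520],(400,320))]))
cv2.imwrite("pics/gfull.png",t["img"])
E
```

```text
clock: 19.12
tool_pos: [0.4963, -0.1111, 0.2963]
orientation: [180.0, -0.5, -0.9]
force: [1.2, -0.6, 1.1]
opening: 0.0007
clock: 19.78
tool_pos: [0.4954, -0.0115, 0.3006]
orientation: [180.0, -0.0, -1.1]
force: [-0.4, -0.4, -0.4]
opening: 0.0003
clock: 20.45
tool_pos: [0.4573, 0.0888, 0.3005]
orientation: [180.0, 0.0, -1.1]
force: [-0.7, 0.6, 0.3]
opening: 0.0001
clock: 21.12
tool_pos: [0.4589, 0.1888, 0.3007]
orientation: [-180.0, -0.0, -1.1]
force: [0.0, -0.7, -0.9]
opening: 0.0007
[0.45887507 0.18884771 0.30070245] [ 0.00338898 -0.68105379 -0.90336002]
```

View pics/g.png

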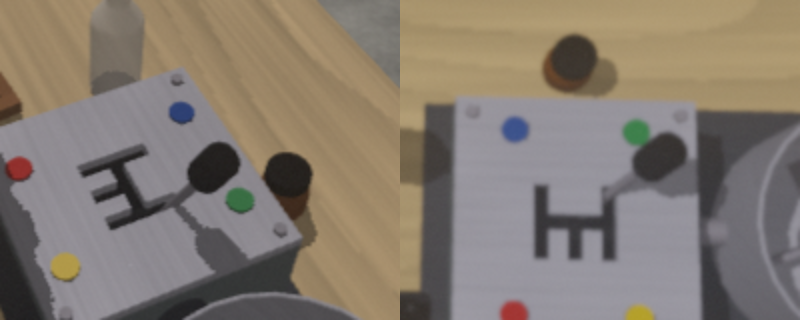

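View pics/gfull.png

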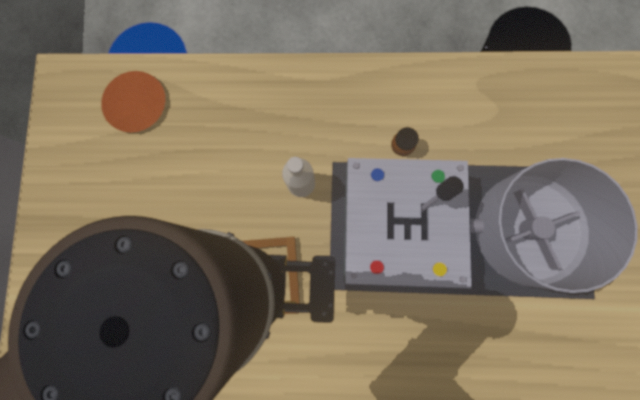

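The lever leans toward the green disc in the far-right slot, with the knob at side (387,253) and top (450,189). Bottle, jar and frame look unmoved. Numeric check next.

```bash
python3 - <<'E'
from h import *
s,t=pickle.load(open("end.pkl","rb"))
P,e=tri(s,(387,253.5),t,(450,189)); 
g=np.array([.566,-.0524]);a=np.radians(-1);u=P[:2]-g
x,y=u@[np.cos(a),np.sin(a)],u@[-np.sin(a),np.cos(a)]
print(P,e,x,y,np.arctan2(x,P[2]-.008),np.arctan2(y,P[2]-.008))
s0=pickle.load(open("side0.pkl","rb"));t0=pickle.load(open("top0.pkl","rb"))
for A,B,r,n in[(t0,t,(270,325,150,205),'bottle top'),(s0,s,(410,440,240,285),'jar side'),(t0,t,(388,425,120,160),'jar top'),(s0,s,(205,255,190,250),'frame side')]:
    x0,x1,y0,y1=r; print(n,np.abs(A["img"][y0:y1,x0:x1].astype(int)-B["img"][y0:y1,x0:x1]).mean())
E
```

```text
[ 0.61626706 -0.11281322  0.19283546] 0.0023596359278378865 0.051313762637665065 -0.05952673580403682 0.2707990757354272 -0.31156375044070084
bottle top 25.636694214876034
jar side 2.1044444444444443
jar top 21.04954954954955
frame side 2.378
```

```bash
python3 - <<'E'
from h import *
s,t=pickle.load(open("end.pkl","rb"));t0=pickle.load(open("top0.pkl","rb"))
for r in[(270,325,150,205),(388,425,120,160),(200,250,80,130)]:
    x0,x1,y0,y1=r;p=[cv2.cvtColor(q["img"],6)[y0:y1,x0:x1].astype(np.float32) for q in(t0,t)]
    print(cv2.phaseCorrelate(*p),p[0].mean(),p[1].mean())
from plant import workorder,ctrl
print(ctrl.get_obs()["clock"],workorder.close_job())
E
```

```text
((0.0076118033201098, 0.03803006678131027), 0.9975484654638502) 111.86942 138.2476
((-0.015033891638598362, -0.034279876724173874), 1.0265377485752105) 86.21419 107.98176
((0.08400253151535253, 0.06663118798735113), 1.0458107313632965) 121.5536 149.3528
the job is handed in; nothing more can be done
21.2167 None
```

The pulp beater is in the green gear: the lever is fully home in the far-right slot beside the green disc, and the job is handed in at 21.2 s. I pushed it with closed fingers in three pushes, each until it met a firm stop:

| Push | Force at the stop |
|---|---|
| Out of park to the cross channel (+x) | about 9 N |
| Across to the right rail (-y) | about 10 N |
| Into the green slot (+x) | 10.5 N |

**Lever position:** after backing off, the two cameras put the knob at x = +51 mm, y = -60 mm in the beater's frame. That is a lean of about +0.27 rad fore and -0.31 rad sideways, matching home in that slot. The two sight lines missed each other by 2.4 mm.

**Other objects:** the bottle and jar shifted less than 0.1 pixel in the top view. The raw before/after difference in that view was large, but the whole picture, including a bare patch of table, had become brighter. The frame looked unchanged in the side view; in the top view the arm partly covered it.

**Robot:** the gripper finished 0.30 m above the table with no contact force beyond sensor noise.

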